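# Crank the culture dish under the counting lens

## Robot

A 7-joint arm with a two-finger parallel gripper is mounted at the origin on a cart in front of the work surface, level with it; the furniture and walls round the work are solid. World frame = base frame: x ahead of the robot, y to its left, z up, the work surface at z = 0. Lengths are in m, angles in degrees, forces in N, time in s.
With the tool pointing down it reaches from about 0.425 to 0.875 m from the base axis. Payload 4.7 kg.
Tool frame: the origin (TCP) lies between the finger pads; the fingertips stand 22 mm ahead of it and the grasp point (between the pads) lies 3 mm ahead of it (env.tip_reach is the distance from the TCP to the fingertips, in m); z points along the fingers, y is the line along which they close (so a half turn about z gives the same grasp; the last joint's range is limited). The gripper opens to 87 mm and grips with 3 to 60 N. Pads are 19 mm wide; open, the fingers measure 117 mm over their backs; the gripper's body (75 mm by 190 mm) begins 51 mm behind the grasp point.
Start: joints at [-67.202, 18.392, -4.016, 83.108, 1.295, 78.541, -3.26], TCP at [0.243, 0.603, 0.214] pointing down, gripper open.
Joint ranges: [-163.93, 163.93], [-17.29, 119.83], [-79.2, 71.16], [3.27, 140.29], [-89.18, 269.18], [5.43, 117.66], [-154.24, 154.24]. Speed limits (degrees/s): [147.25, 147.25, 180, 180, 180, 180, 180].

## Interface

Orientations are given as [roll, pitch, yaw] about the fixed x, y, z axes, in that order (R = Rz(yaw) Ry(pitch) Rx(roll)).
In Python, from cell import env gives the robot as it stands.
- The arm moves only by the shell command python3 -m creep 'ROWS' [FORCE]. ROWS is JSON, one flat list of numbers, 7 for each row, row after row: the finger opening in mm, from 0 to 87, then the shift along the tool's x, y, z in units of 30 mm (1.0 is 30 mm), then the turn, a rotation vector about the tool's x, y, z in units of 6 degrees (1.0 is 6 degrees). A call has 1 to 12 rows; each row is the pose to reach, as a shift and turn from the pose commanded when the call began, along the tool's axes at that moment; what a row does not reach only later rows make up. A row lasts 1/10 s, in which the tool goes at most 50 mm and 8.59 degrees, less where a joint would pass 70% of its speed; a pose out of reach is approached as far as the arm can. A call with a gripper value outside its range is refused whole. The fingers move at their own pace and stop on an object; FORCE is the grip in N (left out, the last holds). Time passes only in rows, so rows that repeat a pose let the fingers close. It gives the time, the measured TCP pose, the force, the opening and the grip force at its end, in the units of the state.
- env.get_obs(): the state, without advancing time (a new reading comes with each control period).
- env.read_camera(name): name is "scene" or "top" or "wrist"; returns a dict with "color" (480x640x3 uint8, red, green, blue), "depth" (480x640 float32, m along the optical axis (not along the pixel's ray), 0 where there is no reading), "fovy" (degrees; the focal length in pixels is half the picture's height over the tangent of half this angle, whatever the lens; pixels are square), "cx", "cy" (the principal point, pixels), "R" (3x3) and "t" (3): a world point X has camera coordinates R X + t. Camera axes: x right, y down, z forward; pixel columns grow to the right and rows downward; lengths in m; the calibration is good to about 2 mm. The wrist camera is an equidistant fisheye: a pixel r from the principal point sees the ray r / f radians off the axis. A picture is of the moment at which its call begins.
- env.sign_off(): hands the job in; it is judged then, once.
The state is a dict: "time_s": time; "qpos": joint angles; "joint_velocities": joint speeds; "effort": joint torques, N m; "tool_pos": TCP position; "tool_rot": TCP orientation; "force": force on the tool from outside, world axes, zero at the start; "wrist_torque": the same for the moment, N m; "grip_width": finger opening in m; "grasp_force": force on a finger pad.
Only numpy, scipy, OpenCV 4.12 (cv2) and the standard library are available. Lean on these libraries where they do the work, as an engineer would, in place of code of your own. Each camera call takes 0.05 s, during which the arm holds its last target. There are 200 camera calls.

## Task

Two identical hand-cranked dish slides stand on the bench, each with its crank handle folded flat over the handwheel; only one of them carries a culture dish in its cradle. On that one, swing the folded handle up by its ball until it snaps in upright, then crank the wheel clockwise (seen from above) as far as it goes, so that the dish stops under the magnifying lens. Leave the handle latched upright, the dish in its cradle and the other slide alone.

Things in the scene. Friction and masses are not known exactly. Their poses are not given: they have to be found in the camera images.
- count_ball (a point): Centre of the black ball grip (30 mm diameter) at the end of the folding crank handle of the slide that carries the dish. It revolves freely about the handle's rod (10 mm thick). Folded, the handle lies level over the wheel from its hinge pin (front) to the ball, whose centre is then 79 mm above the bench, 25 mm above the wheel's top and 18 mm behind the wheel's axis (hub x = +18, y = 0 mm).
- count_hub (a point): Centre of the handwheel (112 mm diameter, 10 mm thick, spoked dark steel) of the slide that carries the dish, on its vertical axis, 49 mm above the bench. Axes of the slide's fixed grey base (257 x 172 mm): x from wheel (front) to dish carriage (back), y left, z up. Ball centre in this frame, mm: folded (18, 0, 30), upright (-42, 0, 90), and at the end of the cranking (21, 36, 90).
- count_pivot (a point): Centre of the handle's hinge pin while the wheel is parked: hub x = -42, y = 0, 30 mm above the hub, pin along the hub's y, in a clevis 24 mm wide that reaches 38 mm above the hub. The ball's centre is 60 mm from the pin and swings up in the hub's x-z plane. Then it goes with the wheel on a level circle of 42 mm radius round the wheel's axis. This point does not turn with the wheel.
- count_handle (a joint): Fold angle of that handle: 0 folded flat over the wheel, pi/2 upright at its stop. It swings freely and drops back if let go early; at about 70 degrees a spring catch must be pushed past (2 N at the ball), which then keeps it upright. Held lightly (20 N), the ball pivots between the fingers as it swings. While it is less than about 45 degrees up, a heel on it locks the wheel.
- count_wheel (a joint): Turn of that handwheel, clockwise from above: 0 parked (locked by the folded handle), 2.1 at its end stop, where the dish stands under the lens. It needs about 2 N at the ball and stays where it is left. A rack moves the dish carriage 46 mm to the right (hub's -y) over the whole turn.
- dish_center (a point): Centre of the covered culture dish (93 mm diameter, 16 mm high, clear with a beige filling), loose in the cradle of the slide to be used.
- count_cradle (a point): Centre of the cradle floor on the dish carriage (aluminium plate with four low lips, 2 mm play round the dish). At the end it stands under the lens, whose ring (88 mm across, 81 to 89 mm above the bench) is centred at hub x = +115, y = -23 mm.
- spare_handle (a joint): Fold angle of the handle of the other, empty slide of the same make: 0 folded. It stays as it is.

How it is judged (in metres and radians):
On the way, in this order (a step that is already met when the one before it is completed fails the run):
1. the handle is swung up past its catch (within 12 degrees of its upright stop) while the wheel is still parked (turned less than 10 degrees) (value of joint count_handle above 1.36 rad and value of joint count_wheel below 0.175 rad), for 0.1 s.
2. the wheel is cranked to its end stop (within 8 degrees) with the handle upright (value of joint count_wheel above 1.96 rad and value of joint count_handle above 1.4 rad), for 0.1 s.
At the end, for the whole second after the job is handed in: the wheel stands at its clockwise end stop (within 10 degrees) and still, the handle is upright (within 10 degrees of its stop), and the dish lies in its cradle (within 10 mm of its centre, flat on its floor) (value of joint count_wheel above 1.93 rad and value of joint count_handle above 1.4 rad and velocity of joint count_wheel below 0.05 rad/s and horizontal distance between dish_center and count_cradle below 0.01 m and z of dish_center in the frame of count_cradle below 0.014 m); the robot touches nothing.
It fails at once if the other slide's handle is lifted (more than 20 degrees) (value of joint spare_handle above 0.35 rad).
It also fails if it takes over 45 s, if anything falls off the work surface, if the arm or the gripper's body presses on something with over 40 N, if the wrist force passes 120 N, or if a joint passes its speed limit or range.

## Working session

There is one attempt and no reset: what is moved stays moved. The work goes in short steps, Python scripts to look and compute and a shell command to move; the robot and the scene stay as the last step left them, time stands still between calls to the robot, and variables do not carry over. Pictures are saved under pics/ and viewed, at most 10 in all, crops included, and the job is handed in when it is done.

```bash
mkdir -p pics; ls; python3 - <<'E'
from cell import env
import cv2,pickle
o=env.get_obs();print({k:o[k] for k in('time_s','tool_pos','tool_rot','force','grip_width')})
d={}
for n in('top','scene'):
    c=env.read_camera(n);d[n]=c
    cv2.imwrite(f'pics/{n}1.png',c['color'][:,:,::-1]);print(n,c['fovy'],c['cx'],c['cy'],c['R'],c['t'])
pickle.dump(d,open('c1.pkl','wb'))
E
```

```text
pics
{'time_s': 0.0, 'tool_pos': array([0.24323822, 0.60213962, 0.21292968]), 'tool_rot': array([-1.79886779e+02,  7.94588914e-03,  1.58012680e+02]), 'force': array([-0.13727938,  0.34842683,  0.17931162]), 'grip_width': 0.08730832932203071}
top 48.149524466680965 318.1509519334566 237.4368280167636 [[ 0.02783539 -0.99880395  0.04019766]
 [-0.99572508 -0.03124777 -0.08692033]
 [ 0.08807245 -0.03760636 -0.99540394]] [-0.27616162  0.52347599  0.86310241]
scene 51.36376293744346 320.90677786075486 240.81334962492858 [[ 0.92373393 -0.38301872  0.00350511]
 [-0.26407022 -0.6434387  -0.71850787]
 [ 0.27745729  0.66278451 -0.69550999]] [-0.58557976  0.05038925  0.93134329]
```

View pics/top1.png

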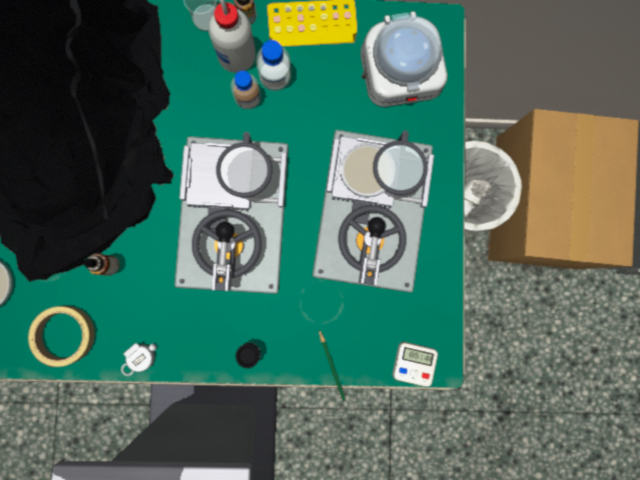

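View pics/scene1.png

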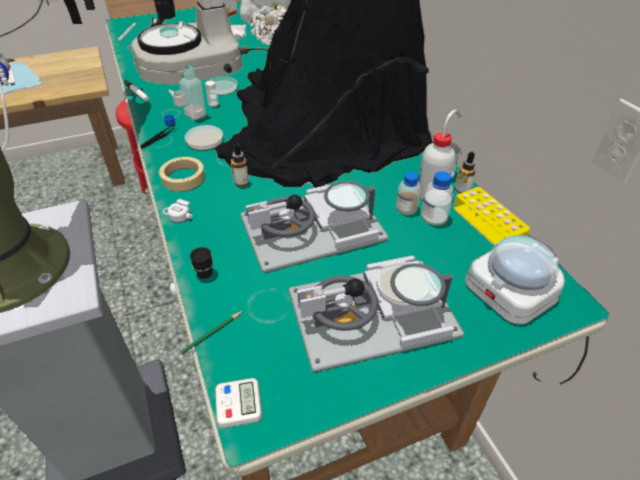

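The top view shows the dish slide on the right: ball at about (377,226), wheel centre (373,238), hinge near (370,275), beige dish at (365,168) with the lens at (400,167). In the scene view it is the near slide, with its ball at (355,287). A tall black drape stands to the left, between the arm and the slides. Next I'll triangulate.

```bash
cat > h.py <<'E'
import numpy as np,cv2
def f_(c): return c['color'].shape[0]/2/np.tan(np.radians(c['fovy']/2))
def ray(c,u,v,fish=False):
    x,y=(u-c['cx'])/f_(c),(v-c['cy'])/f_(c)
    if fish:
        r=np.hypot(x,y)+1e-12;d=np.array([x/r*np.sin(r),y/r*np.sin(r),np.cos(r)])
    else: d=np.array([x,y,1.])
    R=np.array(c['R']);return -R.T@c['t'],R.T@d
def plane(c,u,v,z,fish=False):
    o,d=ray(c,u,v,fish);return o+d*(z-o[2])/d[2]
def tri(*rs):
    A=np.zeros((3,3));b=np.zeros(3)
    for o,d in rs:
        d=d/np.linalg.norm(d);P=np.eye(3)-np.outer(d,d);A+=P;b+=P@o
    X=np.linalg.solve(A,b);return X,[np.linalg.norm(np.cross(X-o,d/np.linalg.norm(d))) for o,d in rs]
def cloud(c):
    h,w=c['depth'].shape;v,u=np.mgrid[:h,:w];z=c['depth']
    P=np.stack([(u-c['cx'])/f_(c)*z,(v-c['cy'])/f_(c)*z,z],-1)
    return (P-c['t'])@np.array(c['R'])
def ball(c,box):
    u0,v0,u1,v1=box;g=c['color'][v0:v1,u0:u1].max(2)
    m=(g<28).astype(np.uint8);m=cv2.morphologyEx(m,cv2.MORPH_OPEN,np.ones((5,5),np.uint8))
    n,l,s,ce=cv2.connectedComponentsWithStats(m);return [(s[i].tolist(),ce[i]+[u0,v0]) for i in range(1,n)]
E
python3 - <<'E'
from h import *;import pickle
d=pickle.load(open('c1.pkl','rb'));t,s=d['top'],d['scene']
print(ball(t,(355,205,400,250)),ball(s,(335,270,375,305)))
W=cloud(t);np.set_printoptions(precision=3,suppress=True)
for p in[(377,226),(373,244),(365,168),(345,240),(245,355),(320,283),(412,287),(334,133)]:print(p,W[p[1],p[0]])
Z=np.where(t['depth']>0,W[...,2],np.nan)
m=(Z>0.05)&(np.arange(640)[None]<190)&(t['color'].max(2)<60)
q=W[m];print('drape',q.min(0),q.max(0))
for y in np.arange(0,.6,.05):
    k=q[abs(q[:,1]-y)<.025]
    if len(k):print(round(y,2),'xmin',k[:,0].min(),'zmax',k[:,2].max(),'xmin z>.2',k[k[:,2]>.2][:,0].min() if (k[:,2]>.2).any() else None)
S=cloud(s);print(S[287,355])
for n,c,b in(('t',t,(310,125,440,295)),('s',s,(280,240,470,370))):
    cv2.imwrite(f'pics/{n}2.png',cv2.resize(c['color'][b[1]:b[3],b[0]:b[2],::-1],None,fx=3.4,fy=3.4,interpolation=cv2.INTER_CUBIC))
E
```

```text
[] []
(377, 226) [ 0.546 -0.349  0.092]
(373, 244) [ 0.519 -0.344  0.087]
(365, 168) [ 0.648 -0.335  0.041]
(345, 240) [ 0.526 -0.303  0.054]
(245, 355) [ 0.339 -0.149  0.043]
(320, 283) [ 0.456 -0.267  0.002]
(412, 287) [ 0.454 -0.422  0.013]
(334, 133) [ 0.717 -0.284  0.001]
drape [0.461 0.039 0.05 ] [0.894 0.244 0.316]
0.05 xmin 0.46700082180889885 zmax 0.22763061837866086 xmin z>.2 0.7814449583486964
0.1 xmin 0.4606846506076677 zmax 0.31577442115984944 xmin z>.2 0.7029405091546537
0.15 xmin 0.5436905293624581 zmax 0.30480501501545815 xmin z>.2 0.6542567710247031
0.2 xmin 0.5409788187070378 zmax 0.19676679557037402 xmin z>.2 None
0.25 xmin 0.5746649773771174 zmax 0.09286498276345695 xmin z>.2 None
[ 0.543 -0.358  0.091]
```

View pics/t2.png

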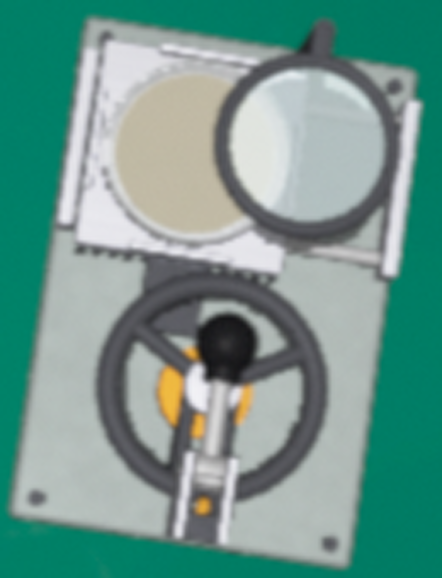

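```bash
python3 - <<'E'
from h import *;import pickle
d=pickle.load(open('c1.pkl','rb'));t,s=d['top'],d['scene'];np.set_printoptions(precision=4,suppress=True)
def bl(c,box,k):
    u0,v0,u1,v1=box;g=c['color'][v0:v1,u0:u1].max(2)
    m=cv2.morphologyEx((g<52).astype(np.uint8),cv2.MORPH_OPEN,cv2.getStructuringElement(cv2.MORPH_ELLIPSE,(k,k)))
    n,l,st,ce=cv2.connectedComponentsWithStats(m);
    print(g[g.shape[0]//2,g.shape[1]//2],[(st[i].tolist(),ce[i]+[u0,v0]) for i in range(1,n)])
    i=1+np.argmax(st[1:,4]);return st[i][:2]+[u0,v0]+(st[i][2:4]-1)/2
bt=bl(t,(362,212,392,242),9);bs=bl(s,(340,272,370,302),9);print(bt,bs)
B,e=tri(ray(t,*bt),ray(s,*bs));print('ball',B,e)
# base corner holes / edges on z=.013 -> axes
k=lambda u,v:(310+u/3.4,125+v/3.4)
C=np.array([plane(t,*k(*p),.013) for p in[(82,15),(415,72),(350,567),(10,515)]]);print(C)
ex=C[0]+C[1]-C[2]-C[3];ey=C[0]+C[3]-C[1]-C[2];print('yaw',np.degrees(np.arctan2(ex[1],ex[0])),np.degrees(np.arctan2(-ey[0],ey[1])),[np.linalg.norm(C[i]-C[i-1]) for i in range(4)])
print('hub',plane(t,*k(212,388),.049),'piv',plane(t,*k(209,470),.079),'clev',plane(t,*k(203,507),.085))
S=cloud(s);m=(s['color'].max(2)<60)&(s['depth']>0)&(S[...,2]>.03);m[:,:200]=0;m[260:]=0;m[:,440:]=0
q=S[m];print(q.min(0),q.max(0))
for y in np.arange(0,1,.1):
    kk=q[abs(q[:,1]-y)<.05]
    if len(kk):print(round(y,2),'xmin',kk[:,0].min(),np.percentile(kk[:,0],5),'zmax',kk[:,2].max())
E
```

```text
47 [([8, 14, 13, 9, 87], array([376., 230.]))]
54 [([10, 16, 9, 9, 57], array([354., 292.]))]
[376. 230.] [354. 292.]
ball [ 0.5439 -0.3512  0.0701] [np.float64(0.0015027221775511838), np.float64(0.0015027221775511077)]
[[ 0.7201 -0.2834  0.013 ]
 [ 0.6973 -0.4537  0.013 ]
 [ 0.4459 -0.4235  0.013 ]
 [ 0.4668 -0.2542  0.013 ]]
yaw -6.711576229006112 -7.346759656263429 [np.float64(0.2550015518815358), np.float64(0.17181950095250617), np.float64(0.2531618524301034), np.float64(0.17057204495637043)]
hub [ 0.5296 -0.3481  0.049 ] piv [ 0.4891 -0.3432  0.079 ] clev [ 0.4719 -0.3399  0.085 ]
[ 0.3347 -0.1698  0.03  ] [0.9607 0.7326 0.3413]
0.0 xmin 0.5357508851400014 0.5784076785411053 zmax 0.11082802581693664
0.1 xmin 0.4631149053663377 0.5826819950114068 zmax 0.3412988325704926
0.2 xmin 0.4555259887688074 0.5325971936196562 zmax 0.337124280122681
0.3 xmin 0.5538396850157935 0.6214252000489433 zmax 0.3111901433003503
0.4 xmin 0.5659977407549922 0.6054143660165995 zmax 0.27661790906607
0.5 xmin 0.5975425665290134 0.6170529804466734 zmax 0.03415876579367687
0.6 xmin 0.574685208631585 0.5761360650627269 zmax 0.03611687908785052
0.7 xmin 0.5339156078622923 0.5352604795471484 zmax 0.1660161237443898
```

Estimates: ball ≈ (0.5475, -0.350, 0.079), hub ≈ (0.530, -0.348), yaw ≈ -7°. I'll raise the arm over the drape (top 0.34 m) and swing across.

```bash
python3 -m creep '[60,0,0,-1.6,0,0,0, 60,0,0,-3.2,0,0,0, 60,0,0,-4.8,0,0,0, 60,0,0,-6.4,0,0,0, 60,0,0,-8,0,0,0, 60,-1.3,-0.9,-8,0,0,0, 60,-2.6,-1.8,-8,0,0,0, 60,-3.9,-2.7,-8,0,0,0, 60,-5.2,-3.6,-8,0,0,0, 60,-6.5,-4.5,-8,0,0,0, 60,-7.8,-5.4,-8,0,0,0, 60,-9.1,-6.2,-8,0,0,0]' 20
```

```text
time_s: 1.3
tool_pos: [0.4276, 0.3259, 0.454]
tool_rot: [180.0, -0.0, 158.0]
force: [0.7, 0.1, 0.1]
grip_width: 0.0596
grasp_force: 0.0
```

```bash
python3 -m creep '[60,-0.85,-1.35,0,0,0,-0.2, 60,-1.7,-2.7,0,0,0,-0.4, 60,-2.55,-4.05,0,0,0,-0.6, 60,-3.4,-5.4,0,0,0,-0.8, 60,-4.25,-6.75,0,0,0,-1, 60,-5.1,-8.1,0,0,0,-1.2, 60,-5.95,-9.45,0,0,0,-1.4, 60,-6.8,-10.8,0,0,0,-1.6, 60,-7.65,-12.15,0,0,0,-1.8, 60,-8.5,-13.5,0,0,0,-2, 60,-9.35,-14.85,0,0,0,-2.25, 60,-10.2,-16.2,0,0,0,-2.5]'
```

```text
time_s: 2.5
tool_pos: [0.5287, -0.2388, 0.454]
tool_rot: [180.0, 0.0, 173.1]
force: [0.3, 0.2, -0.3]
grip_width: 0.0598
grasp_force: 0.0
```

```bash
cat > snap.py <<'E'
from cell import env;import sys,pickle,cv2
n=sys.argv[1];c=env.read_camera('wrist');c['color']=c['color'].copy();pickle.dump(c,open(n+'.pkl','wb'))
cv2.imwrite(f'pics/{n}.png',c['color'][:,:,::-1])
E
python3 snap.py w1; python3 -m creep '[60,-0.2,-0.6,1.4,0,0,0, 60,-0.4,-1.2,2.8,0,0,0, 60,-0.6,-1.8,4.2,0,0,0, 60,-0.8,-2.4,5.6,0,0,0, 60,-1,-3,6.8,0,0,0, 60,-1.1,-3.6,6.8,0,0,0, 60,-1.1,-3.6,6.8,0,0,0]'; python3 snap.py w2
```

```text
time_s: 3.25
tool_pos: [0.5464, -0.3504, 0.248]
tool_rot: [-179.9, -0.2, 172.8]
force: [-0.5, 0.2, 1.3]
grip_width: 0.0599
grasp_force: 0.0
```

View pics/w2.png

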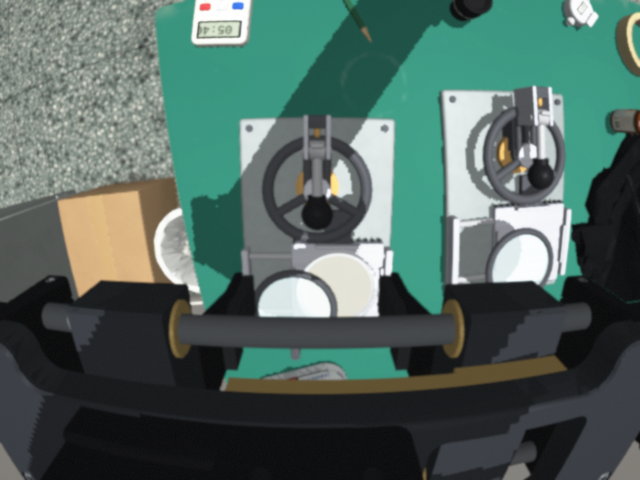

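View pics/w1.png

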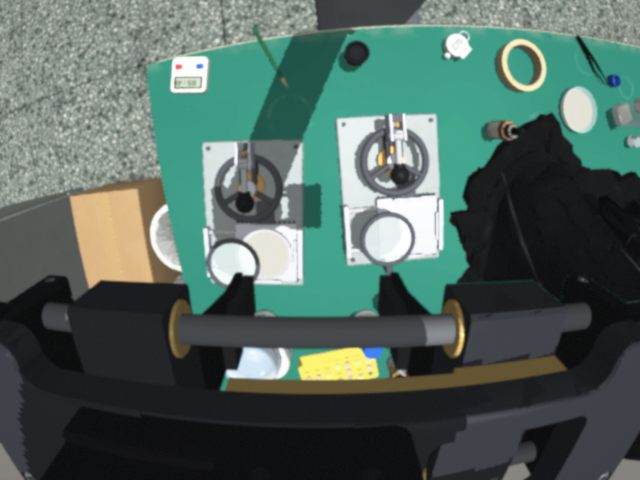

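In w2 the ball is at (317,212), the wheel centre at (317,188) and the front base corners at (241,119) and (394,119). In w1 the ball is at (244,202). I'll triangulate using these plus the top and scene views.

```bash
python3 - <<'E'
from h import *;import pickle
np.set_printoptions(precision=4,suppress=True)
d=pickle.load(open('c1.pkl','rb'));t,s=d['top'],d['scene'];a=pickle.load(open('w1.pkl','rb'));b=pickle.load(open('w2.pkl','rb'))
def bl(c,u,v,r,th):
    g=c['color'][v-r:v+r,u-r:u+r].max(2);m=(g<th).astype(np.uint8)
    m=cv2.morphologyEx(m,cv2.MORPH_CLOSE,np.ones((5,5)))
    k=int(r*.9)|1;m=cv2.morphologyEx(m,cv2.MORPH_OPEN,cv2.getStructuringElement(cv2.MORPH_ELLIPSE,(k,k)))
    ct,_=cv2.findContours(m,cv2.RETR_EXTERNAL,cv2.CHAIN_APPROX_NONE)
    if ct:
        (x,y),R=cv2.minEnclosingCircle(max(ct,key=cv2.contourArea));print((x+u-r,y+v-r),R)
    return
bl(b,317,212,24,50);bl(a,244,202,14,50)
r={'w2':ray(b,317,212,1),'w1':ray(a,244.5,202.5,1),'t':ray(t,376.8,226.5),'s':ray(s,355,287.5)}
print(tri(r['w1'],r['w2']),tri(r['t'],r['s']),tri(*r.values()))
print('hub',plane(b,317,188,.049,1))
L,R=[plane(b,*p,.013,1) for p in((241,119),(394,119))];e=L-R;print(L,R,np.degrees(np.arctan2(e[0],-e[1]))) 
hl,hr=[plane(b,*p,.013,1) for p in((249,128),(387,128))];e=hr-hl;print('yaw',np.degrees(np.arctan2(-e[0],e[1])))
E
```

```text
(317.5, 213.34615325927734) 15.823179244995117
(244.2315435409546, 202.12416076660156) 9.207000732421875
(array([ 0.5466, -0.3509,  0.0786]), [np.float64(0.0004126774146905257), np.float64(0.0004126774146903359)]) (array([ 0.5471, -0.3505,  0.0793]), [np.float64(2.654462066783365e-05), np.float64(2.6544620667888482e-05)]) (array([ 0.5468, -0.3507,  0.0795]), [np.float64(0.0007191480388595595), np.float64(0.00016844806634284457), np.float64(0.000368311309964705), np.float64(0.0002927213712570939)])
hub [ 0.5282 -0.3484  0.049 ]
[ 0.4463 -0.4213  0.013 ] [ 0.4673 -0.2561  0.013 ] -7.2401061607464205
yaw -7.227493803853291
```

```bash
python3 -m creep '[60,0,0,1.2,0,0,0, 60,0,0,2.4,0,0,0, 60,0,0,3.6,0,0,0, 60,0,0,4.6,0,0,0, 60,0,0,5.1,0,0,0, 60,0,0,5.5,0,0,0, 60,0,0,5.5,0,0,0]'; python3 snap.py w3
```

```text
time_s: 4.0
tool_pos: [0.5484, -0.3476, 0.0846]
tool_rot: [180.0, -0.0, 173.1]
force: [-0.2, 1.1, 0.2]
grip_width: 0.0597
grasp_force: 0.0
```

View pics/w3.png

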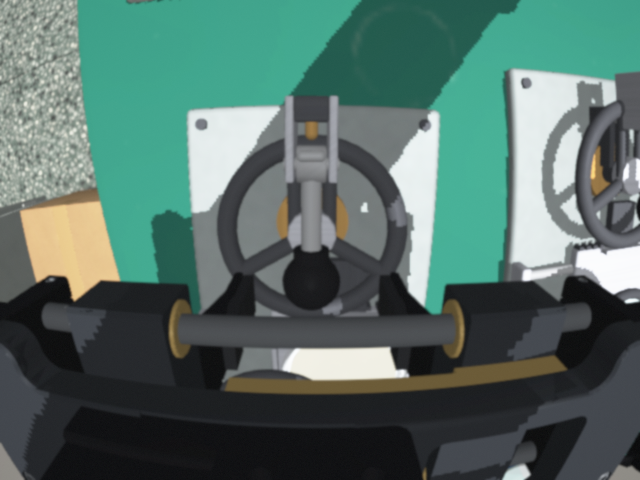

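The ball, at (311,281), sits between the fingers but a few mm to the left, which agrees with the measured offset. I'll correct that and close.

```bash
python3 -m creep '[60,0.04,-0.1,0.09,0,0,0, 45,0.04,-0.1,0.09,0,0,0, 24,0.04,-0.1,0.09,0,0,0, 24,0.04,-0.1,0.09,0,0,0, 24,0.04,-0.1,0.09,0,0,0, 24,0.04,-0.1,0.09,0,0,0]' 20
```

```text
time_s: 4.65
tool_pos: [0.5469, -0.3512, 0.0825]
tool_rot: [180.0, 0.0, 173.0]
force: [-0.3, -0.0, -0.1]
grip_width: 0.0289
grasp_force: 0.0
```

```bash
python3 -m creep '[20,0,0,0,0,0,0, 20,0,0,0,0,0,0, 20,0,0,0,0,0,0]' 20
```

```text
time_s: 4.95
tool_pos: [0.5467, -0.3512, 0.0823]
tool_rot: [180.0, -0.0, 173.0]
force: [0.1, 0.5, -0.2]
grip_width: 0.0207
grasp_force: 0.1
```

```bash
python3 snap.py w4; python3 - <<'E'
from cell import env;import cv2
o=env.get_obs();print(o['grip_width'],o['grasp_force'])
c=env.read_camera('scene');cv2.imwrite('pics/m.png',cv2.hconcat([cv2.resize(c['color'][200:360,270:430,::-1],(400,400)),cv2.resize(cv2.imread('pics/w4.png')[200:360,230:390],(400,400))]))
E
```

```text
0.02021906695676849 0.14918253757059574
```

View pics/m.png

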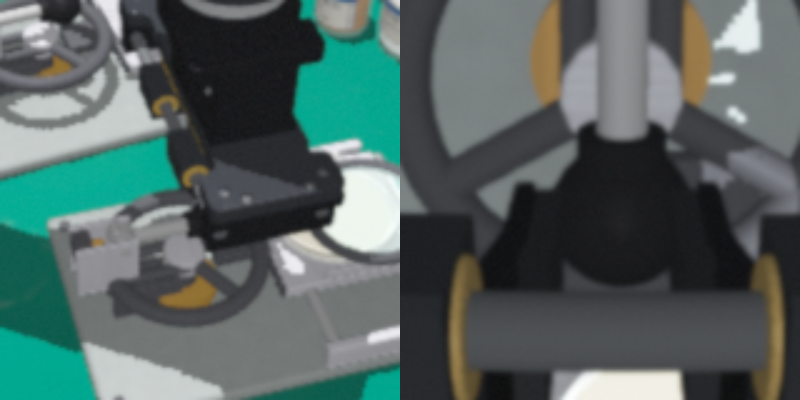

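The right half shows the ball between the pads, but the 20 mm opening is less than the ball's diameter. I'll close further to see where the fingers stop.

```bash
python3 -m creep '[0,0,0,0,0,0,0, 0,0,0,0,0,0,0, 0,0,0,0,0,0,0]' 20; python3 snap.py w5;  python3 - <<'E'
import cv2
cv2.imwrite('pics/m2.png',cv2.resize(cv2.imread('pics/w5.png')[200:360,230:390],(560,560)))
E
```

```text
time_s: 5.35
tool_pos: [0.5472, -0.3514, 0.0841]
tool_rot: [180.0, 0.1, 173.0]
force: [-3.8, 2.4, 11.0]
grip_width: 0.0049
grasp_force: 5.9
```

View pics/m2.png

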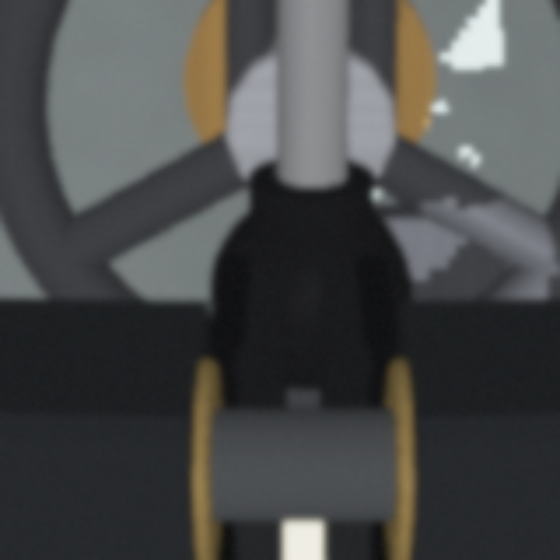

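```bash
python3 -m creep '[60,0,0,0,0,0,0, 60,0,0,0,0,0,0, 60,0,0,0,0,0,0, 60,0,0,0,0,0,0]' 20; python3 snap.py w6; python3 - <<'E'
from h import *;import pickle
from cell import env
from scipy.spatial.transform import Rotation as Ro
np.set_printoptions(precision=4,suppress=True)
o=env.get_obs();print(o['force'],o['grip_width'],o['tool_pos'])
c=pickle.load(open('w6.pkl','rb'));R=np.array(c['R'])
print('cam',-R.T@c['t'],'fwd',R[2], 'fov',c['fovy'])
def pj(X):
    p=R@X+c['t'];th=np.arctan2(np.hypot(p[0],p[1]),p[2]);u=p[:2]/np.hypot(p[0],p[1])*th*f_(c);return u+[c['cx'],c['cy']],p[2]
T=Ro.from_euler('xyz',o['tool_rot'],degrees=True)
for q in([0,0,0],[0,0,.003],[0,0,.022],[0,.03,.022],[0,-.03,.022],[0,.03,-.02],[-.0095,.03,.022]):
    P=o['tool_pos']+T.apply(q);print(q,P,pj(P))
print('ball meas',pj(np.array([.5468,-.3507,.079])),'f',f_(c))
for v in range(200,360,10): print(v,[round(float(c['depth'][v,u]),3) for u in (230,250,270,290,310,316,330,350,370,390,410)])
E
```

```text
time_s: 5.8
tool_pos: [0.5468, -0.3514, 0.0823]
tool_rot: [-180.0, 0.0, 173.0]
force: [-0.7, 0.4, 0.2]
grip_width: 0.0271
grasp_force: 0.0
[-0.9948  0.0283 -0.6689] 0.030970809396430692 [ 0.5466 -0.3513  0.0821]
cam [ 0.4713 -0.3431  0.2525] fwd [ 0.277  -0.0344 -0.9603] fov 65.70646984690485
[0, 0, 0] [ 0.5466 -0.3513  0.0821] (array([318.3331, 285.1838]), np.float64(0.18474860489831624))
[0, 0, 0.003] [ 0.5466 -0.3513  0.0791] (array([318.3005, 282.7893]), np.float64(0.18762929911697618))
[0, 0, 0.022] [ 0.5466 -0.3513  0.0601] (array([318.1136, 269.1096]), np.float64(0.2058736958351558))
[0, 0.03, 0.022] [ 0.5503 -0.3215  0.0601] (array([371.7025, 268.8014]), np.float64(0.2058679886287173))
[0, -0.03, 0.022] [ 0.543  -0.3811  0.0601] (array([264.4485, 268.9422]), np.float64(0.20587940304159424))
[0, 0.03, -0.02] [ 0.5503 -0.3215  0.1021] (array([384.3985, 302.3019]), np.float64(0.16553826956747814))
[-0.0095, 0.03, 0.022] [ 0.5597 -0.3227  0.0601] (array([370.8521, 284.3152]), np.float64(0.20852043916193203))
ball meas (array([319.5533, 282.8613]), np.float64(0.18772915281570446))
[... 623 characters left out ...]
, 0.177, 0.177, 0.177, 0.243, 0.213, 0.213, 0.258]
280 [0.261, 0.213, 0.165, 0.259, 0.174, 0.175, 0.176, 0.169, 0.244, 0.215, 0.26]
290 [0.091, 0.215, 0.155, 0.186, 0.174, 0.174, 0.175, 0.157, 0.22, 0.092, 0.091]
300 [0.087, 0.265, 0.149, 0.221, 0.174, 0.175, 0.175, 0.151, 0.146, 0.09, 0.085]
310 [0.081, 0.137, 0.139, 0.219, 0.18, 0.178, 0.181, 0.151, 0.138, 0.085, 0.08]
320 [0.077, 0.086, 0.086, 0.088, 0.087, 0.086, 0.087, 0.086, 0.087, 0.085, 0.077]
330 [0.079, 0.085, 0.086, 0.085, 0.084, 0.084, 0.085, 0.085, 0.085, 0.085, 0.077]
340 [0.078, 0.085, 0.085, 0.085, 0.086, 0.085, 0.085, 0.085, 0.085, 0.085, 0.079]
350 [0.079, 0.098, 0.13, 0.259, 0.242, 0.242, 0.241, 0.141, 0.122, 0.084, 0.079]
```

View pics/w6.png

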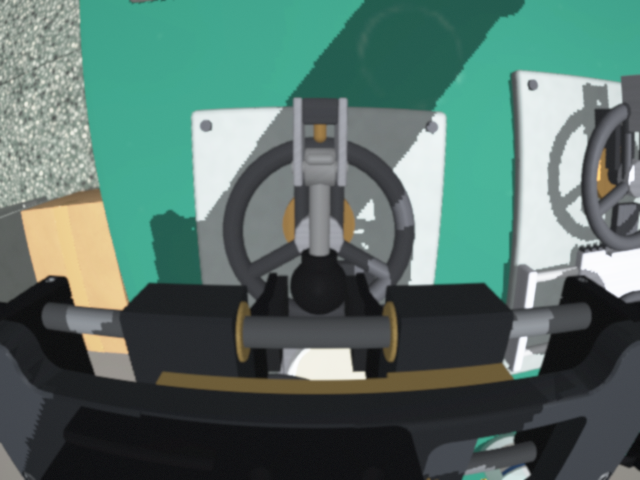

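The fingertips show up beside the ball at about (270,280) and (355,280), but nearer to the camera than expected. I'll measure their real position from the depth image.

```bash
python3 - <<'E'
from h import *;import pickle
from cell import env
np.set_printoptions(precision=4,suppress=True)
print(env.tip_reach)
from scipy.spatial.transform import Rotation as Ro
def fc(c):
    h,w=c['depth'].shape;v,u=np.mgrid[:h,:w];x=(u-c['cx'])/f_(c);y=(v-c['cy'])/f_(c);r=np.hypot(x,y)+1e-9
    k=np.tan(np.minimum(r,1.5))/r;z=c['depth'];return (np.stack([x*k*z,y*k*z,z],-1)-c['t'])@np.array(c['R'])
T=Ro.from_euler('xyz',[180,0,173],degrees=True)
for n,p in(('w3',(.5484,-.3476,.0846)),('w6',(.5466,-.3513,.0821)),('w5',(.5472,-.3514,.0841))):
    c=pickle.load(open(n+'.pkl','rb'));W=T.inv().apply((fc(c)-p).reshape(-1,3)).reshape(480,640,3);print(n)
    for v in (255,265,275,285,295,305): print(v,[(u,(W[v,u]*1000).round().astype(int).tolist()) for u in (240,262,272,300,318,350,360,390) if c['depth'][v,u]<.2])
    dk=(c['color'].max(2)<45)&(c['depth']<.2)&(abs(W[...,1])<.06)&(W[...,0]<.03)&(W[...,2]>-.05)
    for sg in(1,-1):
        k=dk&(sg*W[...,1]>.017 if n!='w5' else dk&(sg*W[...,1]>.0));q=W[k]*1000
        if len(q):print('side',sg,len(q),np.percentile(q,[1,99],axis=0))
E
```

```text
0.022
w3
255 [(300, [17, -9, -3]), (318, [17, 0, -1])]
265 [(300, [11, -9, -1]), (318, [12, 0, -2])]
275 [(240, [10, -37, -11]), (300, [8, -9, -6]), (318, [8, 0, -5]), (390, [9, 34, -9])]
285 [(240, [9, -35, -20]), (300, [3, -9, -7]), (318, [4, 0, -8]), (390, [9, 32, -20])]
295 [(240, [9, -33, -30]), (300, [-1, -9, -8]), (318, [-1, 0, -9]), (390, [9, 30, -31])]
305 [(240, [8, -32, -38]), (300, [-9, -9, -5]), (318, [-8, 0, -5]), (390, [6, 30, -34])]
side 1 1316 [[ -6.8348  28.7356 -49.6502]
 [ 10.7774  39.7486  -8.6266]]
side -1 1343 [[ -7.1142 -42.2694 -49.3825]
 [ 10.7604 -30.6264  -8.4456]]
w6
255 [(318, [16, 0, -1])]
265 [(300, [10, -9, 2]), (318, [13, 0, -6])]
275 [(272, [10, -22, -11]), (300, [7, -9, -4]), (318, [8, 0, -7]), (360, [10, 19, -11])]
285 [(240, [37, -21, -84]), (272, [11, -20, -24]), (300, [3, -9, -7]), (318, [5, 0, -11]), (350, [9, 14, -19]), (360, [11, 18, -24]), (390, [37, 18, -84])]
295 [(240, [37, -20, -89]), (262, [10, -23, -33]), (272, [9, -19, -31]), (300, [-2, -9, -7]), (318, [0, 0, -12]), (350, [9, 13, -31]), (360, [9, 17, -31]), (390, [37, 17, -89])]
305 
[... 403 characters left out ...]
 [10, -8, -10]), (318, [8, 0, -4])]
285 [(240, [37, -21, -83]), (262, [37, -15, -83]), (272, [37, -12, -83]), (300, [11, -8, -23]), (318, [4, 0, -7]), (360, [38, 10, -84]), (390, [37, 18, -83])]
295 [(240, [37, -19, -90]), (262, [38, -14, -90]), (272, [37, -12, -89]), (300, [9, -8, -30]), (318, [-1, 0, -9]), (350, [37, 7, -88]), (360, [37, 10, -88]), (390, [37, 17, -90])]
305 [(240, [38, -18, -95]), (262, [37, -13, -95]), (272, [38, -11, -95]), (300, [9, -7, -39]), (318, [-7, 0, -7]), (350, [37, 7, -94]), (360, [37, 9, -93]), (390, [37, 16, -94])]
side 1 1442 [[ -5.9664   0.3684 -47.9961]
 [ 17.0229  13.4213   5.4535]]
side -1 1568 [[ -9.8553 -11.9176 -47.9336]
 [ 17.0069  -0.0959   4.7452]]
```

The wrist depth shows the fingertips ending about 9 mm behind the reported TCP, so roughly 31 mm higher than stated. The pads were only brushing the top of the ball. I'll go about 28 mm lower with the fingers open, then close again.

```bash
python3 -m creep '[60,0,0,0,0,0,0, 60,0,0,0,0,0,0, 60,0,0,0,0,0,0, 60,0,0,0.3,0,0,0, 60,0,0,0.6,0,0,0, 60,0,0,0.8,0,0,0, 60,0,0,0.93,0,0,0, 60,0,0,0.93,0,0,0]' 20; python3 -m creep '[0,0,0,0,0,0,0, 0,0,0,0,0,0,0, 0,0,0,0,0,0,0, 0,0,0,0,0,0,0, 0,0,0,0,0,0,0, 0,0,0,0,0,0,0, 0,0,0,0,0,0,0]' 20
```

```text
time_s: 6.65
tool_pos: [0.5462, -0.3509, 0.0534]
tool_rot: [180.0, -0.1, 173.0]
force: [-0.1, -0.2, -0.2]
grip_width: 0.0599
grasp_force: 0.0
time_s: 7.35
tool_pos: [0.5471, -0.3505, 0.0545]
tool_rot: [179.9, 0.0, 173.0]
force: [0.3, 2.7, 1.4]
grip_width: 0.0284
grasp_force: 20.0
```

```bash
python3 -m creep '[0,0.02,0,-0.26,0,0,0, 0,0.07,0,-0.52,0,0,0, 0,0.15,0,-0.77,0,0,0, 0,0.27,0,-1,0,0,0, 0,0.41,0,-1.22,0,0,0, 0,0.59,0,-1.41,0,0,0]' 20
```

```text
time_s: 7.95
tool_pos: [0.5294, -0.3484, 0.0975]
tool_rot: [179.9, 0.1, 173.0]
force: [2.2, 4.5, -0.8]
grip_width: 0.0288
grasp_force: 20.0
```

Holding well. I'll do the rest of the arc, relative to 45°, with a slight overshoot.

```bash
python3 -m creep '[0,0.2,0,-0.18,0,0,0, 0,0.41,0,-0.32,0,0,0, 0,0.65,0,-0.44,0,0,0, 0,0.9,0,-0.52,0,0,0, 0,1.15,0,-0.57,0,0,0, 0,1.41,0,-0.59,0,0,0, 0,1.5,0,-0.59,0,0,0, 0,1.5,0,-0.59,0,0,0, 0,1.5,0,-0.59,0,0,0]' 20
```

```text
time_s: 8.85
tool_pos: [0.4848, -0.3429, 0.1155]
tool_rot: [179.9, 0.1, 173.0]
force: [2.0, 5.6, 1.9]
grip_width: 0.029
grasp_force: 20.0
```

The TCP is at the upright position, over the pin. Now crank, first half.

```bash
python3 -m creep '[0,-0.07,0,0,0,0,0, 0,-0.07,0,0,0,0,0, 0,-0.12,0.36,0,0,0,0, 0,-0.27,0.7,0,0,0,0, 0,-0.49,0.99,0,0,0,0, 0,-0.78,1.21,0,0,0,0]' 20
```

```text
time_s: 9.45
tool_pos: [0.5089, -0.3124, 0.1149]
tool_rot: [-179.9, -0.2, 172.8]
force: [-6.1, -1.2, 5.6]
grip_width: 0.0285
grasp_force: 20.0
```

```bash
python3 -m creep '[0,-0.35,0.14,0,0,0,0, 0,-0.71,0.19,0,0,0,0, 0,-1.07,0.14,0,0,0,0, 0,-1.41,0,0,0,0,0, 0,-1.52,-0.07,0,0,0,0, 0,-1.55,-0.1,0,0,0,0, 0,-1.55,-0.1,0,0,0,0, 0,-1.55,-0.1,0,0,0,0]' 20; python3 - <<'E'
from cell import env
import pickle
c=env.read_camera('top');pickle.dump(c,open('t3.pkl','wb'))
E
```

```text
time_s: 10.25
tool_pos: [0.5529, -0.3152, 0.1142]
tool_rot: [179.6, -0.7, 173.0]
force: [-13.4, 11.0, 11.3]
grip_width: 0.0287
grasp_force: 20.0
```

It is at the stop: expected (0.554, -0.315), and there is force in the crank direction. I'll relax, release, rise, and check with the cameras.

```bash
python3 -m creep '[0,0.08,0.05,0,0,0,0, 0,0.08,0.05,0,0,0,0, 60,0.08,0.05,0,0,0,0, 60,0.08,0.05,0,0,0,0, 60,0.08,0.05,0,0,0,0, 60,0.08,0.05,0,0,0,0, 60,0.08,0.05,-0.7,0,0,0, 60,0.08,0.05,-1.8,0,0,0, 60,0.08,0.05,-3,0,0,0, 60,0.08,0.05,-4.5,0,0,0, 60,0.08,0.05,-6,0,0,0, 60,0.08,0.05,-6,0,0,0]' 20; python3 snap.py w9; python3 - <<'E'
from cell import env
import cv2
a=env.read_camera('scene')['color'][200:380,260:480,::-1];b=cv2.imread('pics/w9.png')[60:360,140:440]
t=env.read_camera('top')['color'][110:310,160:460,::-1]
cv2.imwrite('pics/end.png',cv2.vconcat([cv2.hconcat([cv2.resize(a,(440,300)),cv2.resize(b,(300,300))]),cv2.resize(t,(740,290))]))
E
```

```text
time_s: 11.5
tool_pos: [0.558, -0.3199, 0.3019]
tool_rot: [-179.7, 0.6, 173.0]
force: [1.3, -1.0, -0.5]
grip_width: 0.0596
grasp_force: 0.0
```

View pics/end.png

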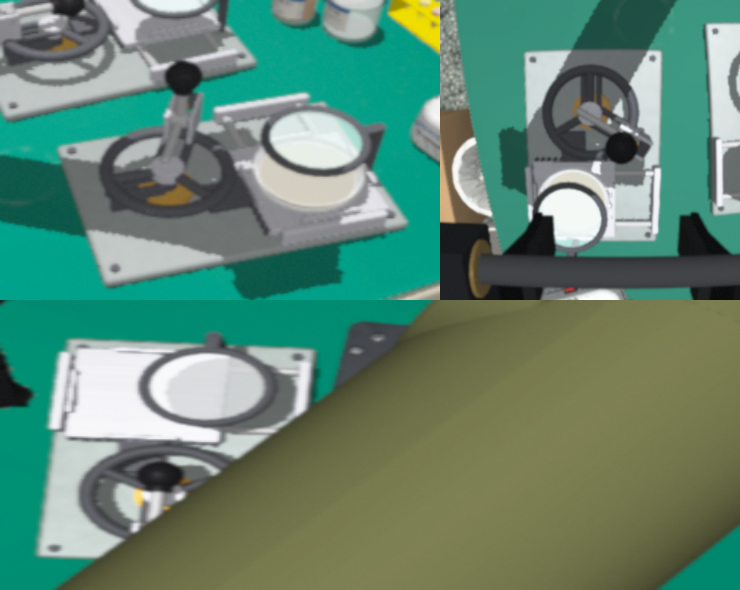

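The composite shows the handle upright with its ball at scene pixel (352,238) and wrist pixel (320,208). The dish is under the lens ring and the other slide is untouched. Next I'll check the final ball angle numerically.

```bash
python3 - <<'E'
from h import *;import pickle
s=pickle.load(open('c1.pkl','rb'))['scene'];w=pickle.load(open('w9.pkl','rb'))
B,e=tri(ray(s,352,238.5),ray(w,320,208,1));a=np.radians(-7.2);d=B-[.529,-.3484,.049]
x,y=d[0]*np.cos(a)+d[1]*np.sin(a),-d[0]*np.sin(a)+d[1]*np.cos(a);print(B,e,(x,y,d[2]),np.arctan2(y,-x))
E
```

```text
[ 0.55235402 -0.31758467  0.15617789] [np.float64(0.0008765688064328457), np.float64(0.0008765688064326523)] (np.float64(0.019307685431950446), np.float64(0.033499372314839765), np.float64(0.10717788909043309)) 2.0936517953152074
```

My scene row was off: the vertical crop scale is 1.667, so v≈246. I'll recompute, and sign off only if it checks out.

```bash
python3 - <<'E'
from h import *;import pickle
s=pickle.load(open('c1.pkl','rb'))['scene'];w=pickle.load(open('w9.pkl','rb'))
B,e=tri(ray(s,352,246.2),ray(w,320,208,1));a=np.radians(-7.2);d=B-[.529,-.3484,.049]
x,y=d[0]*np.cos(a)+d[1]*np.sin(a),-d[0]*np.sin(a)+d[1]*np.cos(a);print(B,e,(x,y,d[2]),np.arctan2(y,-x))
if abs(d[2]-.09)<.006 and np.arctan2(y,-x)>1.98:
    from cell import env;print(env.sign_off())
E
```

```text
[ 0.55476807 -0.31757662  0.13913211] [np.float64(0.0005484732336475609), np.float64(0.0005484732336475098)] (np.float64(0.021701688120422336), np.float64(0.033809923152935156), np.float64(0.09013210758064334)) 2.141437370903056
the job is handed in; nothing more can be done
None
```

The job is handed in, with no verdict returned: by camera the handle is upright, the wheel is at its clockwise stop (about 2.1 rad), the dish is under the lens and the other slide is untouched; the arm is clear at about 12 s.

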